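# Release a sprung lid with a dowel

## Robot

A 6-joint arm with a two-finger parallel gripper is mounted at the origin on the work surface. World frame = base frame: x ahead of the robot, y to its left, z up, the work surface at z = 0. Lengths are in mm, angles in rad, forces in N, time in s.
With the tool pointing down it reaches from about 375 to 975 mm from the base axis. Payload 3.8 kg.
Tool frame: the origin (TCP) lies midway between the tips of the shut fingers; the grasp point (between the pads) lies 19 mm behind it (tcp_to_grasp is the distance from the TCP to the grasp point, in mm); z points along the fingers, y is the direction in which the jaws open and shut (so a half turn about z gives the same grasp; the last joint's range is limited). The gripper opens to 88 mm and grips with 3 to 60 N. Pads are 18 mm wide; open, the fingers measure 123 mm over their backs; the gripper's body (75 mm by 187 mm) begins 45 mm behind the grasp point.
Start: joints at [-0.037, 0.264, 1.604, -0, 1.274, -0.037], TCP at [674.995, -0.002, 218.106] pointing down, gripper open.
Joint ranges: [-2.63, 2.63], [-0.94, 2.18], [0.31, 2.57], [-1.31, 4.45], [0, 2.66], [-2.55, 2.55]. Speed limits (rad/s): [2.57, 2.57, 3.14, 3.14, 3.14, 3.14].

## Interface

Orientations are given as [roll, pitch, yaw] about the fixed x, y, z axes, in that order (R = Rz(yaw) Ry(pitch) Rx(roll)).
In Python, from bench import * gives the robot as it stands.
- The arm moves only by the tool arm_command, never from a script. Its argument "motion" is text: rows parted by semicolons, each of 7 numbers parted by spaces: the shift along the tool's x, y, z in cm, then the turn, a rotation vector about the tool's x, y, z in rad, then the gripper command: -1 is fully open, 1 is shut, values between are in proportion. In form: tx ty tz ax ay az hand; .... A call has 1 to 5 rows; each row shifts and turns the commanded pose from where the row before left it, along the tool's axes as they then stand; what a row does not reach is not made up. A row lasts 1/12 s, in which the tool goes at most 41.7 mm and 7.16 degrees, less where a joint would pass 70% of its speed; a pose out of reach is approached as far as the arm can. A call is refused whole if a number of a shift passes 4.17 or a number of a turn 0.125, either way. A call with a gripper value outside its range is refused whole. The fingers move at their own pace and stop on an object; "grip_force" is the grip in N (left out, the last holds). Time passes only in rows, so rows that do not move let the fingers close. It gives the time, the measured TCP pose, the force and the opening at its end, in the units of the state.
- get_obs(): the state, without advancing time (a new reading comes with each control period).
- snapshot(name): name is "scene" or "side" or "wrist"; returns (picture, depth): 400x640x3 uint8, blue, green, red; 400x640 float32, mm along the optical axis (not along the pixel's ray), 0 where there is no reading.
- camera_params(name): a dict with "fx", "fy", "cx", "cy" (pixels), "extrinsics" (4x4, takes a point from camera to world coordinates). Camera axes: x right, y down, z forward; pixel columns grow to the right and rows downward; lengths in mm; the calibration is good to about 2 mm. A picture is of the moment at which its call begins: read the wrist's pose just before it. camera_params takes no time and is no camera call; for the wrist camera it gives the pose at the moment of the call.
- sign_off(): hands the job in, once; it reports no verdict.
The state is a dict: "time": time; "joint_pos": joint angles; "dq": joint speeds; "tau": joint torques, N m; "eef_pos": TCP position; "eef_rot": TCP orientation; "contact_force": force on the tool from outside, world axes, zero at the start; "moment": the same for the moment, N m; "finger_gap": finger opening in mm.
Only numpy, scipy, OpenCV 4.12 (cv2) and the standard library are available. Lean on these libraries where they do the work, as an engineer would, in place of code of your own. Each camera call takes 0.05 s, during which the arm holds its last target.

## Task

The lid of the blue peg locker has snapped shut. Take the wooden dowel from its grey rest and push the spring catch back with it through the small hole in the locker's near wall, so that the lid pops up, then swing the lid all the way open so that it stays open by itself. Finish with the dowel lying back in both V notches of its rest, about where it was, and leave everything else on the shelf where it is.

Things in the scene. Friction and masses are not known exactly. Their poses are not given: they have to be found in the camera images.
- locker: blue MDF box fixed to the shelf, 150 (x) x 200 (y) x 120 mm high with its lid shut, walls 8 mm, wall tops 112 mm high; turned up to 0.3 rad. Origin under its middle, at shelf height; its x axis points from the near wall (x = -75 mm, has the hole) to the far wall (x = +75 mm, has the lid hinge); z up. The space inside is free above 30 mm but for the red catch in the middle of the near wall and a thin steel kicker pin at x = +25, y = +60 mm
- hole (a point): centre of the mouth of the 26 x 26 mm square hole, ringed by a brass collar (38 x 38 mm) that stands 6 mm proud of the near wall: locker frame (-81, 0, 65) mm. A brass plate on top of the lid's near edge, look only, marks its middle from above. The hole runs level along the locker's +x. The flat face (34 x 34 mm) of the red catch waits 21 mm behind this point
- catch (a joint): red spring catch behind the hole, travel in m along the locker's +x: 0 = at rest (latched), 0.016 = end of its travel. It takes 3.5 N to start and 9 N at the end, and springs back when let go. The lid is freed when it has been pushed 6 mm (dowel end 27 mm past the collar's mouth); push about 10 to 13 mm to be sure. The catch does not hold the lid again afterwards
- lid (a joint): wooden lid, 150 x 200 x 8 mm, 0.2 kg, opening angle in rad about the level hinge along the locker's y: 0 = shut and latched; once freed a kicker pin lifts it to about 0.42 and it rests there (its near edge then about 60 mm above the wall tops); past about 1.6 it falls open by itself, slowly (damped), to its stop at 1.95 and stays. A steel tab 30 mm wide (y = -15 to +15 mm) hangs 26 mm down under the middle of its near edge, look and latch only: it cannot be touched
- lid_edge (a point): middle of the lower near edge of the lid (moves with the lid), 150 mm from the hinge; locker frame (-75, 0, 112) mm when shut
- hinge_line (a point): middle of the lid's hinge line: locker frame (75, 0, 112) mm
- rest: grey plastic rest fixed to the shelf, base plate 170 x 70 x 10 mm, origin under its middle, x along its length. Two 12 mm thick V notches (90 degrees, 51 mm wide over all, tops 58 mm high, mouth 45 mm wide) stand at x = -60 and +60 mm; between them 108 mm are free. The dowel's axis lies along x, 46.3 mm above the shelf, when it lies in both V
- dowel: round wooden dowel, 16 mm thick, 200 mm long, 35 g, loose in its rest; origin at its very middle, x along its length; both ends alike
- basket: bystander: yellow plastic peg basket, 160 x 120 x 85 mm, 0.35 kg, origin under its middle
- tumbler: bystander: clear glass tumbler, 72 mm wide at the rim, 100 mm high, origin under its middle
- tape_shell: bystander: steel tape dispenser shell, 110 x 45 x 72 mm, origin under its middle
- pin0: bystander: wooden clothespin with a steel spring, 80 x 14 x 11 mm, lying loose on the shelf; origin under its middle, x along its length
- pin1: bystander: wooden clothespin with a steel spring, 80 x 14 x 11 mm, lying loose on the shelf; origin under its middle, x along its length
- pin2: bystander: wooden clothespin with a steel spring, 80 x 14 x 11 mm, lying loose on the shelf; origin under its middle, x along its length
- pin3: bystander: wooden clothespin with a steel spring, 80 x 14 x 11 mm, lying loose on the shelf; origin under its middle, x along its length
There are look-alikes about, which are no part of the job. What is shaped like the rest but red is not meant.

How it is judged:
By the outcome, as a careful person would: the job done as asked, in the order asked, and still so for the second after the job is handed in, with the robot touching nothing.
It also fails if it takes over 61 s, if anything falls off the work surface, if the arm or the gripper's body presses on something with over 40 N, if the wrist force passes 120 N, or if a joint passes its speed limit or range.

## Working session

There is one attempt and no reset: what is moved stays moved. The work goes in short steps, Python scripts to look and compute and a tool call to move; the robot and the scene stay as the last step left them, time stands still between calls to the robot, and variables do not carry over. Pictures are saved under pics/ and viewed, and the job is handed in when it is done.

Besides the shell and the picture viewer there is one more tool, called after "Request:" in YAML: its name, and indented under it one key for each argument. arm_command: Moves the arm, as the interface text tells. Its arguments: {"type":"object","properties":{"motion":{"type":"string"},"grip_force":{"type":"number"}},"required":["motion"]}

```bash
ls; mkdir -p pics
python3 - <<'E'
from bench import *
import cv2,numpy as np
print(get_obs())
for n in ["scene","side","wrist"]:
    c=camera_params(n); p,d=snapshot(n)
    cv2.imwrite(f"pics/{n}0.png",p); np.save(f"pics/{n}0.npy",d)
    print(n,c)
E
```

```text
pics
{'time': 0.0, 'joint_pos': array([-3.69489948e-02,  2.64746283e-01,  1.60534511e+00, -8.87900722e-06,
        1.27365944e+00, -3.68885650e-02]), 'dq': array([ 0.00120323, -0.00113014, -0.00094438,  0.00050802, -0.00085097,
       -0.00026086]), 'tau': array([-9.59501231e-04, -5.02113855e+01, -3.56871557e+01,  7.25938403e-02,
        2.92220683e-02, -1.93505334e-04]), 'eef_pos': array([ 6.74269703e+02, -1.09906121e-02,  2.16808253e+02]), 'eef_rot': array([-3.13943563e+00, -7.11154462e-05,  1.57073843e+00]), 'contact_force': array([ 1.14403404, -0.35143517,  0.04632193]), 'moment': array([-0.00163565,  0.00703128, -0.01759741]), 'finger_gap': 88.1282727166268}
scene {'fx': 477.37402365854643, 'fy': 477.37402365854643, 'cx': 320.4252802888547, 'cy': 209.0806359829525, 'extrinsics': array([[-5.73228258e-01,  6.57539762e-01, -4.88928242e-01,
         1.26807340e+03],
       [ 8.19296903e-01,  4.69209654e-01, -3.29537380e-01,
         5.39969636e+02],
       [ 1.27259209e-02, -5.89477532e-01, -8.07684524e-01,
         1.27084170e+03],
       [ 0.00000000e+00,  0.00000000e+00,  0.00000
[... 265 characters left out ...]
01,  5.62657573e-01, -7.34906805e-01,
         7.30056679e+02],
       [-1.78304110e-02, -7.98294657e-01, -6.02003087e-01,
         6.58502842e+02],
       [ 0.00000000e+00,  0.00000000e+00,  0.00000000e+00,
         1.00000000e+00]])}
wrist {'fx': 349.97310550671796, 'fy': 349.97310550671796, 'cx': 314.616979680649, 'cy': 200.94747372289444, 'extrinsics': array([[ 9.99996373e-01,  1.03806827e-03, -2.48538712e-03,
         6.73732906e+02],
       [ 2.19300769e-04, -9.51064003e-01, -3.08993873e-01,
         7.93761308e+01],
       [-2.68451895e-03,  3.08992207e-01, -9.51060781e-01,
         3.83842333e+02],
       [ 0.00000000e+00,  0.00000000e+00,  0.00000000e+00,
         1.00000000e+00]])}
```

View pics/scene0.png

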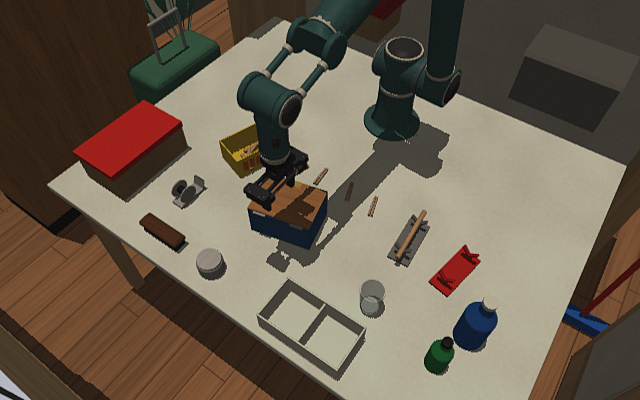

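View pics/side0.png

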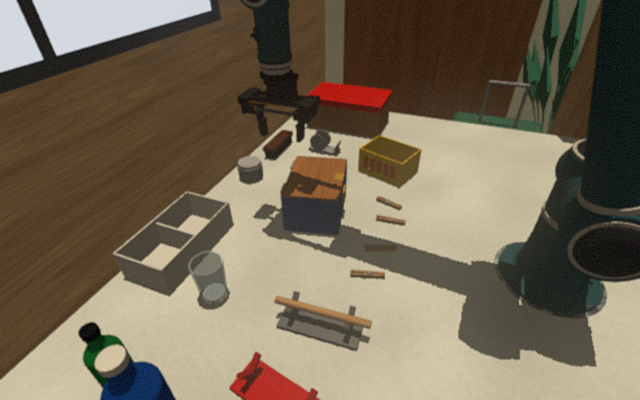

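View pics/wrist0.png

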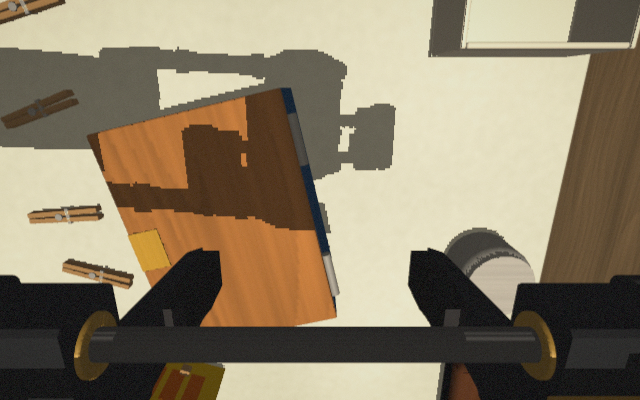

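```bash
cat > h.py <<'E'
from bench import *
import cv2,numpy as np
def pt(c,d,u,v,T=None):
    z=d[v,u]; p=np.array([(u-c['cx'])/c['fx']*z,(v-c['cy'])/c['fy']*z,z,1]); return (c['extrinsics']@p)[:3]
def ray(c,u,v,z):
    E=c['extrinsics'];r=E[:3,:3]@np.array([(u-c['cx'])/c['fx'],(v-c['cy'])/c['fy'],1]);o=E[:3,3];return o+r*(z-o[2])/r[2]
def cloud(c,d):
    v,u=np.mgrid[0:400,0:640]; p=np.stack([(u-c['cx'])/c['fx']*d,(v-c['cy'])/c['fy']*d,d],-1)
    P=p@c['extrinsics'][:3,:3].T+c['extrinsics'][:3,3]; P[d==0]=np.nan; return P
def proj(c,p):
    q=np.linalg.inv(c['extrinsics'])@np.append(p,1); return c['fx']*q[0]/q[2]+c['cx'],c['fy']*q[1]/q[2]+c['cy']
E
python3 - <<'E'
from h import *
np.set_printoptions(precision=1,suppress=True)
c=camera_params("wrist");d=np.load("pics/wrist0.npy")
for u,v in [(93,135),(287,90),(336,318),(128,234),(157,228),(141,272),(170,264)]:
    print((u,v),ray(c,u,v,120))
P=cloud(c,d)
m=(abs(P[...,2]-120)<6); m[300:]=0
q=P[m]; print("lid z",np.median(q[:,2]),m.sum())
cs=camera_params("scene");ds=np.load("pics/scene0.npy");Ps=cloud(cs,ds)
cd=camera_params("side");dd=np.load("pics/side0.npy");Pd=cloud(cd,dd)
# rest / dowel
for nm,Q,box in [("scene",Ps,(370,190,445,275)),("side",Pd,(265,280,380,355))]:
    x0,y0,x1,y1=box;S=Q[y0:y1,x0:x1].reshape(-1,3);S=S[np.isfinite(S).all(1)]
    print(nm,"table z",np.median(S[:,2]), S[:,2].max())
    dw=S[S[:,2]>44]; print(len(dw),dw.min(0),dw.max(0))
    top=S[S[:,2]>48]; mu=top[:,:2].mean(0);U=np.linalg.svd(top[:,:2]-mu)[2][0] if len(top)<5000 else 0
    t=(top[:,:2]-mu)@U;print(mu,U,t.min(),t.max(),"mid",mu+U*(t.min()+t.max())/2)
    b=S[(S[:,2]>6)&(S[:,2]<14)];mu=b[:,:2].mean(0);r=cv2.minAreaRect(b[:,:2].astype(np.float32));print("base",r,len(b))
for n,i,b in [("scene",cs,(370,190,445,275)),("side",cd,(255,270,390,365))]:
    im=cv2.imread(f"pics/{n}0.png")[b[1]:b[3],b[0]:b[2]];cv2.imwrite(f"pics/{n}_c.png",cv2.resize(im,None,fx=6 if n=="scene" else 5,fy=6 if n=="scene" else 5,interpolation=cv2.INTER_CUBIC))
E
```

```text
(93, 135) [507.3  45.3 120. ]
(287, 90) [653.3  77.5 120. ]
(336, 318) [ 692.2 -115.9  120. ]
(128, 234) [520.3 -35.  120. ]
(157, 228) [544.8 -29.7 120. ]
(141, 272) [525.5 -70.1 120. ]
(170, 264) [551.2 -62.4 120. ]
lid z 120.7150453905968 34565
scene table z 0.6779823089724459 60.48546403833075
411 [343.8 290.   44. ] [544.1 465.9  60.5]
[451.9 330.4] [1.  0.3] -108.11162230904114 100.84744733306114 mid [448.4 329.4]
base ((402.0791931152344, 291.9644470214844), (322.11541748046875, 243.66384887695312), 28.993070602416992) 730
side table z 0.5490395457597401 58.683671144488926
979 [341.4 289.9  44. ] [540.9 350.5  58.7]
[438.8 321.1] [-1.  -0.1] -102.16901658233493 97.46596127942821 mid [441.2 321.2]
base ((443.07879638671875, 330.1436767578125), (170.44302368164062, 53.004817962646484), 4.331056118011475) 1698
```

Run:
```python
import cv2,numpy as np
a=cv2.imread("pics/scene_c.png");b=cv2.imread("pics/side_c.png");print(a.shape,b.shape)
```

```text
(510, 450, 3) (475, 675, 3)
```

View pics/scene_c.png

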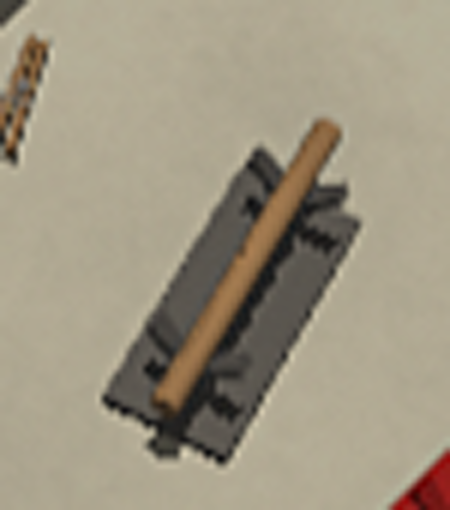

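View pics/side_c.png

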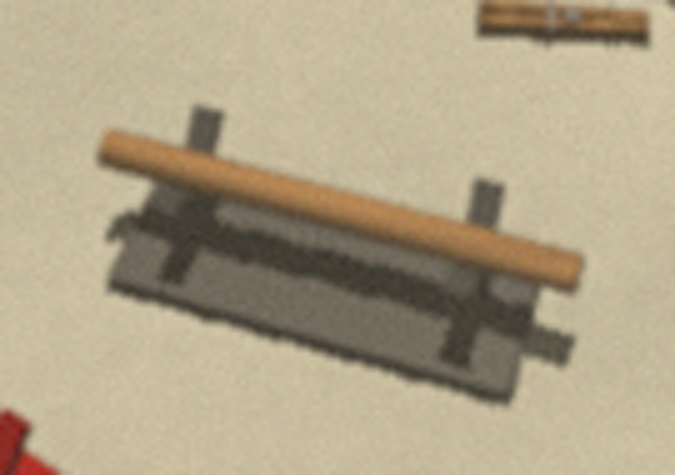

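Run:
```python
from h import *
np.set_printoptions(precision=1,suppress=True)
cs=camera_params("scene");cd=camera_params("side");cw=camera_params("wrist")
for c,a,b in [(cd,(276.4,299.4),(370.4,324.6)),(cs,(424.7,211.3),(398,257))]:
    A=ray(c,*a,46.3);B=ray(c,*b,46.3);D=A-B;print(A,B,(A+B)/2,np.linalg.norm(D),np.arctan2(D[1],D[0]))
# lid fit
d=np.load("pics/wrist0.npy");P=cloud(cw,d);m=(abs(P[...,2]-120.5)<5)
m[290:]=0
# near edge: first lid pixel in each row
L=[];
for v in range(140,285):
    us=np.where(m[v,:320])[0]
    if len(us): L.append(ray(cw,us[0]-.5,v,120)[:2])
L=np.array(L);p=np.polyfit(L[:,1],L[:,0],1);r=L[:,0]-np.polyval(p,L[:,1]);k=abs(r)<2.5
p=np.polyfit(L[k,1],L[k,0],1);print("near edge yaw",-p[0]);
T=[]
for u in range(100,283):
    vs=np.where(m[:,u])[0]
    if len(vs): T.append(ray(cw,u,vs[0]-.5,120)[:2])
T=np.array(T);q=np.polyfit(T[:,0],T[:,1],1);r=T[:,1]-np.polyval(q,T[:,0]);k=abs(r)<2.5;q=np.polyfit(T[k,0],T[k,1],1);print("left edge yaw",np.arctan(q[0]),k.sum())
# corner
y=(q[0]*p[1]+q[1])/(1-q[0]*p[0]);x=p[0]*y+p[1];print("corner",x,y)
F=[]
for v in range(100,300):
    us=np.where(m[v,:400])[0]
    if len(us): F.append(ray(cw,us[-1]+.5,v,120)[:2])
F=np.array(F);f=np.polyfit(F[:,1],F[:,0],1);k=abs(F[:,0]-np.polyval(f,F[:,1]))<2;f=np.polyfit(F[k,1],F[k,0],1);print("far yaw",np.arctan(-f[0]),"dist",(np.polyval(f,0)-np.polyval(p,0))*np.cos(.2))
# scene/side lid
for n,c in (("scene",cs),("side",cd)):
    Q=cloud(c,np.load(f"pics/{n}0.npy"));S=Q[(abs(Q[...,2]-120)<4)&(Q[...,0]>450)&(Q[...,0]<760)&(abs(Q[...,1])<170)]
    print(n,len(S),cv2.minAreaRect(S[:,:2].astype(np.float32)))
im=cv2.imread("pics/wrist0.png")[80:300,80:250];cv2.imwrite("pics/lidc.png",cv2.resize(im,None,fx=2.7,fy=2.7))
```

```text
[538.4 325.9  46.3] [341.9 312.4  46.3] [440.2 319.1  46.3] 197.00395221935773 0.06868221266376916
[341.6 315.   46.3] [537.3 328.6  46.3] [439.4 321.8  46.3] 196.22598878761625 -3.0723075470933883
near edge yaw 0.22333301942629605
left edge yaw 0.2267909855276128 181
corner 501.6743596952515 46.01145884059374
far yaw 0.2266548770825218 dist 155.38094353957877
scene 1873 ((602.1403198242188, -29.690750122070312), (161.25845336914062, 200.03903198242188), 12.339568138122559)
side 2308 ((600.6193237304688, -30.309707641601562), (155.30120849609375, 206.1835174560547), 13.067242622375488)
```

View pics/lidc.png

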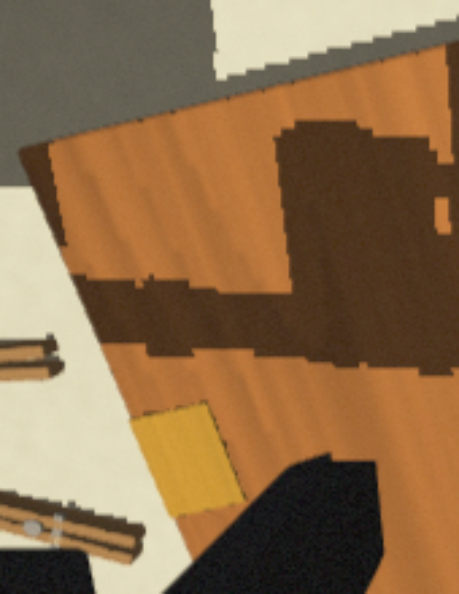

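```bash
cat >> h.py <<'E'
from scipy.spatial.transform import Rotation as Rn
def Rm(r): return Rn.from_euler('xyz',r)
def plan(wps,start=None,hand=-1,vmax=38,wmax=0.115):
    """wps: list of (pos,rpy)"""
    if start is None:
        o=get_obs();start=(o['eef_pos'],o['eef_rot'])
    p=np.array(start[0],float);R=Rm(start[1]);out=[]
    for w in wps:
        q=np.array(w[0],float);Q=Rm(w[1]);v=w[2] if len(w)>2 else vmax
        rv=(R.inv()*Q).as_rotvec();n=int(np.ceil(max(np.linalg.norm(q-p)/v,np.linalg.norm(rv)/wmax,1)))
        p0=p.copy();R0=R
        for i in range(n):
            tp=p0+(q-p0)*(i+1)/n; tR=R0*Rn.from_rotvec(rv*(i+1)/n)
            s=np.round(R.inv().apply(tp-p)/10,2); a=np.round((R.inv()*tR).as_rotvec(),3)
            out.append(np.concatenate([s,a,[hand]])); p=p+R.apply(s*10);R=R*Rn.from_rotvec(a)
        out.append(None)
    s=[]
    k=0
    for r in out:
        if r is None: s.append('--');k=0;continue
        s.append(' '.join('%g'%x for x in r)+';'); k+=1
        if k%5==0: s.append('')
    print('\n'.join(s)); print('end',p.round(1),R.as_euler('xyz').round(3))
E
python3 - <<'E'
from h import *
cw=camera_params("wrist");print(ray(cw,136.9,253.5,120))
plan([((440,320.5,150),(np.pi,0,np.pi+.069))])
E
```

```text
[524.78506786 -52.68587868 120.        ]
2.14 -1.56 0.45 -0 -0 -0.109 -1;
2.29 -1.32 0.45 -0 -0 -0.11 -1;
2.43 -1.06 0.45 -0 -0 -0.109 -1;
2.52 -0.79 0.45 -0 -0 -0.109 -1;
2.6 -0.52 0.45 -0 -0.001 -0.11 -1;

2.64 -0.22 0.45 -0 0 -0.109 -1;
2.64 0.07 0.45 -0.001 0 -0.109 -1;
2.63 0.35 0.44 0 0 -0.11 -1;
2.56 0.64 0.45 0 0 -0.109 -1;
2.49 0.91 0.45 0 -0 -0.109 -1;

2.37 1.18 0.45 0 -0 -0.11 -1;
2.23 1.43 0.44 0 -0 -0.109 -1;
2.05 1.67 0.45 -0 -0 -0.109 -1;
1.87 1.88 0.45 -0 -0 -0.109 -1;
1.65 2.07 0.45 -0 -0.001 -0.11 -1;

--
end [440.  320.5 150. ] [-3.141  0.    -3.072]
```

Request:
arm_command:
  motion: "2.14 -1.56 0.45 0 0 -0.109 -1; 2.29 -1.32 0.45 0 0 -0.11 -1; 2.43 -1.06 0.45 0 0 -0.109 -1; 2.52 -0.79 0.45 0 0 -0.109 -1; 2.6 -0.52 0.45 0 0 -0.11 -1"

```text
time: 0.57
eef_pos: [595.8, 107.6, 194.9]
eef_rot: [-3.141, -0.0, 2.123]
contact_force: [0.7, 0.7, 0.4]
finger_gap: 88.3
```

Request:
arm_command:
  motion: "2.64 -0.22 0.45 0 0 -0.109 -1; 2.64 0.07 0.45 0 0 -0.109 -1; 2.63 0.35 0.44 0 0 -0.11 -1; 2.56 0.64 0.45 0 0 -0.109 -1; 2.49 0.91 0.45 0 0 -0.109 -1"

```text
time: 0.98
eef_pos: [517.6, 214.5, 172.7]
eef_rot: [-3.141, -0.0, 2.669]
contact_force: [0.3, -0.2, 0.5]
finger_gap: 88.4
```

Request:
arm_command:
  motion: "2.37 1.18 0.45 0 0 -0.11 -1; 2.23 1.43 0.44 0 0 -0.109 -1; 2.05 1.67 0.45 0 0 -0.109 -1; 1.87 1.88 0.45 0 0 -0.109 -1; 1.65 2.07 0.45 0 0 -0.11 -1"

```text
time: 1.4
eef_pos: [439.5, 321.3, 150.4]
eef_rot: [-3.141, -0.0, -3.067]
contact_force: [0.5, 0.3, -0.2]
finger_gap: 88.3
```

Request:
arm_command:
  motion: "0 0 0 0 0 0 -1; 0 0 0 0 0 0 -1"

```text
time: 1.57
eef_pos: [439.5, 321.0, 150.2]
eef_rot: [-3.141, -0.001, -3.071]
contact_force: [-0.7, 0.9, -0.2]
finger_gap: 88.0
```

Run:
```python
from h import *
o=get_obs();print(o['time'],o['eef_pos'],o['eef_rot'],o['joint_pos'])
c=camera_params("wrist");p,d=snapshot("wrist");cv2.imwrite("pics/w1.png",p);np.save("pics/w1.npy",d);np.savez("pics/w1c.npz",**c)
```

```text
1.5667 [439.50909641 320.99325664 150.22506599] [-3.14073790e+00 -9.23090760e-04 -3.07100421e+00] [ 5.85227784e-01  7.19061401e-02  1.95644508e+00 -3.22691746e-04
  1.11446571e+00 -1.05601500e+00]
```

View pics/w1.png

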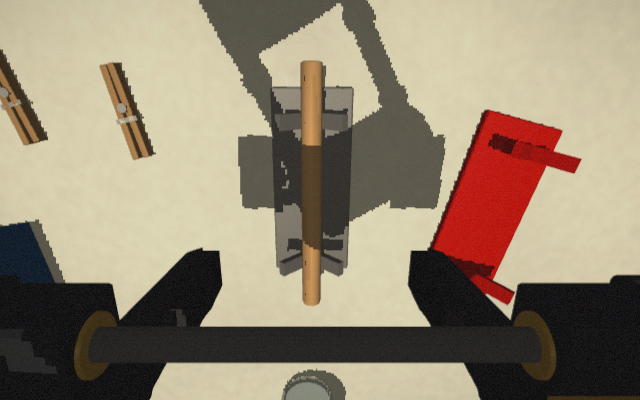

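Run:
```python
from h import *
np.set_printoptions(precision=1,suppress=True)
c=camera_params("wrist");d=np.load("pics/w1.npy");P=cloud(c,d)
A=ray(c,312,65,46.3);B=ray(c,312.5,303,46.3);print(A,B,(A+B)/2,np.linalg.norm(A-B))
m=(P[...,2]>40)&(P[...,2]<60);m[:,:285]=0;m[:,340:]=0;m[310:]=0
for v in (75,150,200,230,295):
    us=np.where(m[v])[0];print(v,us.min(),us.max(),P[v,us].max(0), ray(c,(us.min()+us.max())/2,v,46.3))
for u,v in [(273,88),(353,88),(277,275),(345,275)]:print(ray(c,u,v,10))
plan([((440,320.5,27.5),(np.pi,0,np.pi+.069))])
```

```text
[344.  310.9  46.3] [543.3 324.7  46.3] [443.7 317.8  46.3] 199.8295009159698
75 300 321 [351.4 317.9  55.6] [350.9 310.3  46.3]
150 301 321 [406.  322.   54.7] [405.6 314.2  46.3]
200 302 320 [445.8 324.2  55.4] [446.4 316.9  46.3]
230 302 320 [472.1 326.1  54.8] [472.7 318.7  46.3]
295 303 319 [532.9 329.7  54.9] [535.2 322.8  46.3]
[362.1 279.1  10. ]
[357.5 345.8  10. ]
[538.3 288.8  10. ]
[533.6 356.1  10. ]
0.01 0 3.08 -0 -0 0 -1;
0.01 0.01 3.07 -0 -0 0 -1;
0.01 0 3.08 -0.001 -0 0 -1;
0.01 0 3.08 0 -0 0 -1;
--
end [440.  320.5  27.5] [ 3.1 -0.  -3.1]
```

Request:
arm_command:
  motion: "0 -0.15 3 0 0 0 -1; 0 0 3 0 0 0 -1; 0 0 3.1 0 0 0 -1; 0 0 3.1 0 0 0 -1; 0 0 0.1 0 0 0 -1"

```text
time: 2.03
eef_pos: [437.2, 314.9, 22.1]
eef_rot: [-3.136, -0.009, -3.075]
contact_force: [-1.6, -0.5, -1.5]
finger_gap: 88.3
```

Request:
arm_command:
  motion: "0 0 0 0 0 0 0; 0 0 0 0 0 0 1; 0 0 0 0 0 0 1; 0 0 0 0 0 0 1; 0 0 0 0 0 0 1"
  grip_force: 30

```text
time: 2.45
eef_pos: [442.2, 319.9, 29.9]
eef_rot: [3.14, 0.003, -3.073]
contact_force: [-0.1, 0.2, -0.1]
finger_gap: 56.9
```

Request:
arm_command:
  motion: "0 0 0 0 0 0 1; 0 0 0 0 0 0 1; 0 0 0 0 0 0 1; 0 0 0 0 0 0 1; 0 0 0 0 0 0 1"
  grip_force: 30

```text
time: 2.87
eef_pos: [440.6, 319.0, 27.8]
eef_rot: [-3.142, -0.0, -3.072]
contact_force: [0.2, 0.1, -0.2]
finger_gap: 23.5
```

Request:
arm_command:
  motion: "0 0 0 0 0 0 1; 0 0 0 0 0 0 1; 0 0 0 0 0 0 1; 0 0 0 0 0 0 1"

```text
time: 3.2
eef_pos: [440.6, 318.3, 27.8]
eef_rot: [-3.14, -0.001, -3.072]
contact_force: [1.1, -4.7, 3.8]
finger_gap: 13.5
```

Run:
```python
from h import *
o=get_obs();print(o['time'],o['eef_pos'],o['eef_rot'],o['finger_gap'],o['contact_force'])
```

```text
3.2 [440.59582518 318.33230142  27.75494885] [-3.14041876e+00 -5.27838006e-04 -3.07211783e+00] 13.4802233515975 [ 1.05111971 -4.6697911   3.81966772]
```

Run:
```python
from h import *
for n in ("wrist","side"):
    p,d=snapshot(n);cv2.imwrite(f"pics/{n}2.png",p);np.save(f"pics/{n}2.npy",d)
im=cv2.imread("pics/side2.png")[230:370,240:400];cv2.imwrite("pics/side2c.png",cv2.resize(im,None,fx=4.5,fy=4.2,interpolation=cv2.INTER_CUBIC))
o=get_obs();print(o['finger_gap'],o['contact_force'],o['eef_pos'])
```

```text
13.126436965027667 [-0.19869119 -5.01422183  3.04849702] [440.6118333  318.36674095  27.77239868]
```

View pics/side2c.png

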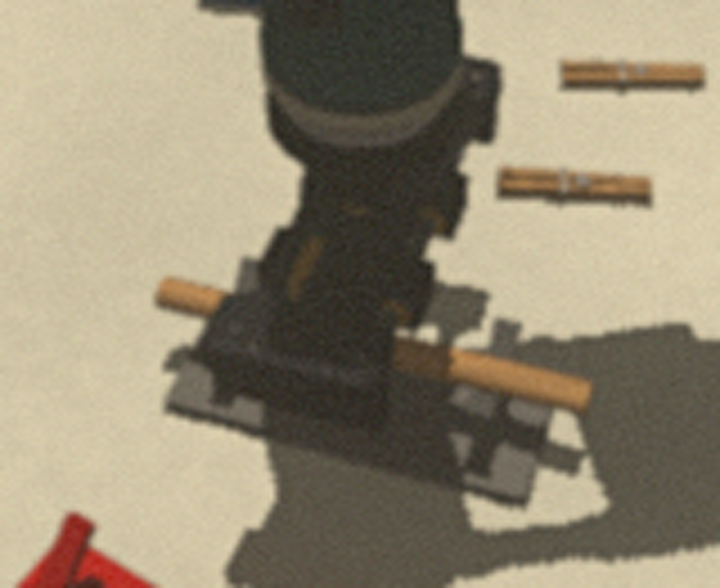

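View pics/wrist2.png

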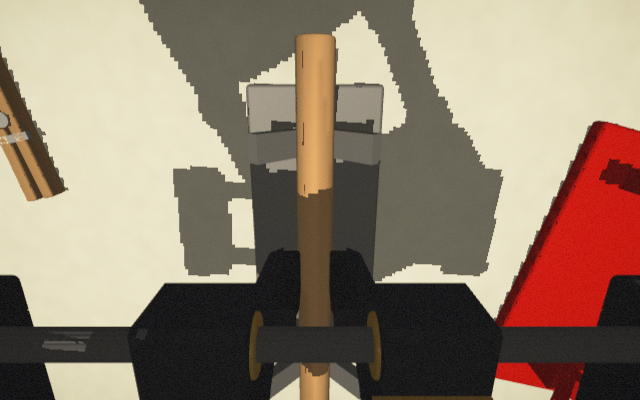

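Request:
arm_command:
  motion: "0 0 -0.5 0 0 0 1; 0 0 -1.5 0 0 0 1; 0 0 -2.5 0 0 0 1; 0 0 -3.5 0 0 0 1; 0 0 -3.5 0 0 0 1"

```text
time: 3.72
eef_pos: [439.6, 319.3, 143.1]
eef_rot: [3.141, -0.002, -3.073]
contact_force: [-0.2, 0.2, 0.2]
finger_gap: 13.5
```

Request:
arm_command:
  motion: "0 0 0 0 0 0 1; 0 0 0 0 0 0 1; 0 0 0 0 0 0 1"

```text
time: 3.97
eef_pos: [440.4, 319.4, 142.7]
eef_rot: [3.141, 0.0, -3.072]
contact_force: [0.4, -0.8, -1.1]
finger_gap: 13.7
```

```bash
cat > dow.py <<'E'
from h import *
import sys
np.set_printoptions(precision=1,suppress=True)
def dowel(tag):
    o=get_obs();T=Rm(o['eef_rot']);p=o['eef_pos'];c=camera_params("wrist");im,d=snapshot("wrist");cv2.imwrite(f"pics/{tag}.png",im);np.save(f"pics/{tag}.npy",d);np.savez(f"pics/{tag}_c.npz",**c)
    P=cloud(c,d);Q=T.inv().apply(P.reshape(-1,3)-p).reshape(P.shape)  # tool frame
    m=(abs(Q[...,1])<14)&(Q[...,2]>-45)&(Q[...,2]<10)&(Q[...,0]>22)&(Q[...,0]<140)
    S=Q[m]
    for a,b in ((25,45),(45,65),(65,85),(85,110)):
        s=S[(S[:,0]>a)&(S[:,0]<b)]
        if len(s)>20: print(a,len(s),"y",s[:,1].min(),s[:,1].max(),"top z",np.percentile(s[:,2],3))
    print("tip x",S[:,0].max(),np.percentile(S[:,0],99.5),"gap",o['finger_gap'],"t",o['time'],p,o['eef_rot'].round(4),o['contact_force'])
if __name__=="__main__": dowel(sys.argv[1])
E
python3 dow.py w3
```

```text
25 1583 y -8.764499454199404 7.123307718318295 top z -27.227433123212982
45 1809 y -8.840332266937457 7.157798555444069 top z -27.3697368018609
65 2061 y -8.763354967753823 7.253884535388041 top z -27.375374493412913
85 1783 y -8.630894811287378 7.27045609254215 top z -27.42659178984603
tip x 100.56322869463729 100.00794933428188 gap 13.703618516255958 t 3.9667 [440.4 319.4 142.7] [ 3.1  0.  -3.1] [ 0.4 -0.8 -1.1]
```

View pics/w3.png

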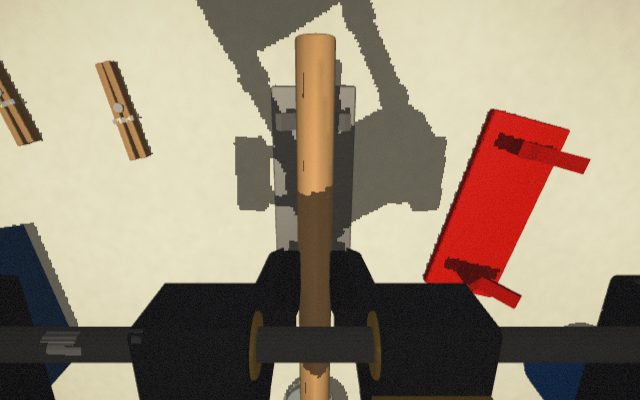

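Run:
```python
from h import *
for n,b,f in (("scene",(230,160,345,260),6),("side",(265,140,365,245),5.5)):
    p,d=snapshot(n);cv2.imwrite(f"pics/{n}3.png",p);np.save(f"pics/{n}3.npy",d)
    cv2.imwrite(f"pics/{n}3c.png",cv2.resize(p[b[1]:b[3],b[0]:b[2]],None,fx=f,fy=f,interpolation=cv2.INTER_CUBIC))
```

```text
(no output)
```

View pics/scene3c.png

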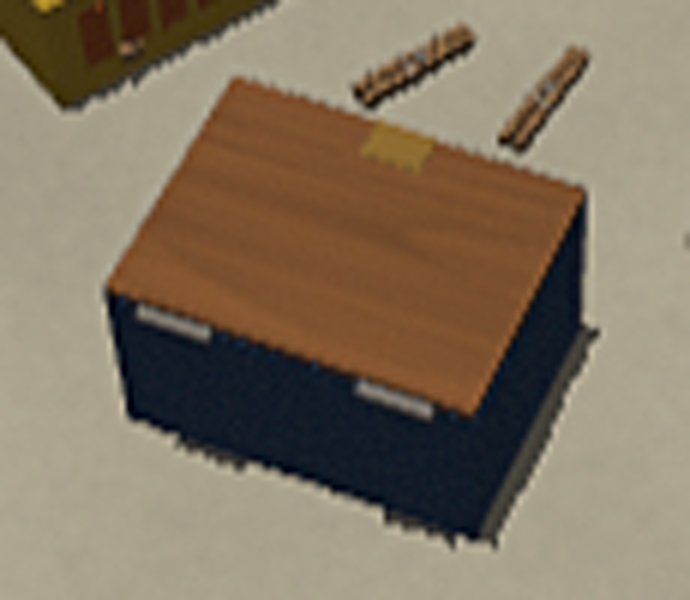

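View pics/side3c.png

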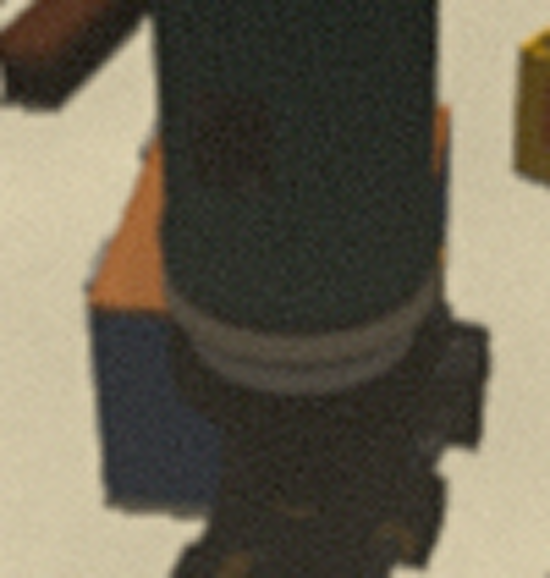

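Run:
```python
from h import *
np.set_printoptions(precision=3,suppress=True)
c=camera_params("scene")
def f(u,v): return ray(c,u/6-.4+230,v/6-.4+160,120)[:2]
NR,NL,FL,FR=f(236,78),f(585,188),f(472,415),f(107,288)
print(NR,NL,FL,FR,"mean",(NR+NL+FL+FR)/4)
for a,b in ((NR,FR),(NL,FL)): d=b-a;print(np.hypot(*d),np.arctan2(d[1],d[0]))
for a,b in ((NR,NL),(FR,FL)): d=b-a;print(np.hypot(*d),np.arctan2(-d[0],d[1]))
print("near mid",(NR+NL)/2, "plate",f(375,122),f(436,141))
```

```text
[ 549.039 -143.549] [502.984  47.56 ] [649.715  82.221] [ 693.481 -110.053] mean [598.805 -30.955]
148.27538014795448 0.2278688961406216
150.76867775291194 0.23196679684666321
196.5800464097668 0.23647661433555656
197.1922197858124 0.22381219886591927
near mid [526.012 -47.994] plate [530.497 -66.106] [522.32  -32.775]
```

Run:
```python
from h import *
plan([((550.4,-44.4,260),(np.pi,0,np.pi+.227),36)],hand=1)
```

```text
-0.71 -3.08 -0.99 -0 -0 -0.013 1;
-0.67 -3.09 -0.99 -0 -0.001 -0.013 1;
-0.63 -3.1 -0.99 -0 0 -0.013 1;
-0.59 -3.11 -1 -0 -0 -0.014 1;
-0.55 -3.11 -0.99 -0 -0 -0.013 1;

-0.51 -3.12 -0.99 -0.001 -0.001 -0.013 1;
-0.47 -3.13 -0.99 0 0 -0.013 1;
-0.42 -3.13 -0.99 0 -0 -0.013 1;
-0.39 -3.14 -1 0 -0.001 -0.013 1;
-0.35 -3.14 -0.99 0 0 -0.013 1;

-0.3 -3.15 -0.99 -0 -0 -0.014 1;
-0.26 -3.15 -1 -0 -0 -0.013 1;
--
end [550.4 -44.4 260. ] [-3.141 -0.    -2.914]
```

Request:
arm_command:
  motion: "-0.71 -3.08 -0.99 0 0 -0.013 1; -0.67 -3.09 -0.99 0 0 -0.013 1; -0.63 -3.1 -0.99 0 0 -0.013 1; -0.59 -3.11 -1 0 0 -0.014 1; -0.55 -3.11 -0.99 0 0 -0.013 1"

```text
time: 4.53
eef_pos: [486.0, 166.3, 191.0]
eef_rot: [-3.141, -0.003, -3.005]
contact_force: [0.4, 0.1, -0.1]
finger_gap: 13.2
```

Request:
arm_command:
  motion: "-0.51 -3.12 -0.99 0 0 -0.013 1; -0.47 -3.13 -0.99 0 0 -0.013 1; -0.42 -3.13 -0.99 0 0 -0.013 1; -0.39 -3.14 -1 0 0 -0.013 1; -0.35 -3.14 -0.99 0 0 -0.013 1"

```text
time: 4.95
eef_pos: [532.4, 15.2, 240.7]
eef_rot: [3.141, -0.003, -2.941]
contact_force: [0.1, 0.2, 0.0]
finger_gap: 13.3
```

Request:
arm_command:
  motion: "-0.3 -3.15 -0.99 0 0 -0.014 1; -0.26 -3.15 -1 0 0 -0.013 1; 0 0 0 0 0 0 1; 0 0 0 0 0 0 1; 0 0 0 0 0 0 1"

```text
time: 5.37
eef_pos: [550.7, -43.5, 260.1]
eef_rot: [3.14, -0.003, -2.915]
contact_force: [-0.0, -0.2, -1.2]
finger_gap: 13.3
```

```bash
python3 dow.py w4
python3 - <<'E'
import cv2
p=cv2.imread("pics/w4.png");cv2.imwrite("pics/w4c.png",cv2.resize(p[60:260,200:440],None,fx=3,fy=3,interpolation=cv2.INTER_CUBIC))
E
```

```text
25 1587 y -8.609024182885191 7.338989305964918 top z -27.29126334258679
45 1822 y -8.608851000300524 7.351320774671596 top z -27.323887447131593
65 2062 y -8.588443022223542 7.398351157354523 top z -27.332524869420286
85 1797 y -8.479521219561127 7.473533163394877 top z -27.419927684609103
tip x 100.66821091209431 100.1173091004383 gap 13.298732476775674 t 5.3667 [550.7 -43.5 260.1] [ 3.1 -0.  -2.9] [-0.  -0.2 -1.2]
```

View pics/w4.png

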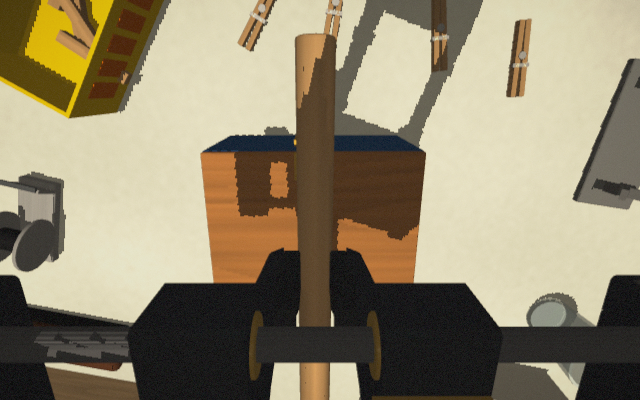

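Run:
```python
from h import *
np.set_printoptions(precision=2,suppress=True)
c=dict(np.load("pics/w4_c.npz"));d=np.load("pics/w4.npy")
o=get_obs();T=Rm(o['eef_rot']);p=o['eef_pos']
P=cloud(c,d);Q=T.inv().apply(P.reshape(-1,3)-p).reshape(P.shape)
lid=abs(P[...,2]-120.5)<4
print("lid z",np.median(P[...,2][lid]))
for v in (156,175,200,230,260,275):
    us=np.where(lid[v])[0]; a=ray(c,us.min()-.5,v,120);b=ray(c,us.max()+.5,v,120)
    A=T.inv().apply(a-p);B=T.inv().apply(b-p);print(v,us.min(),us.max(),A[:2],B[:2],"mid y",(A+B)[1]/2,"w",B[1]-A[1])
# near edge first row per column
pts=[]
for u in list(range(206,285))+list(range(345,422)):
    vs=np.where(lid[:,u])[0]; pts.append(T.inv().apply(ray(c,u,vs.min()-.5,120)-p)[:2])
pts=np.array(pts);f=np.polyfit(pts[:,1],pts[:,0],1);print("near edge tool x at y=0",f[1],"slope",f[0], "std",(pts[:,0]-np.polyval(f,pts[:,1])).std())
# blue wall bottom edge? wall top visible v 136..152
im=cv2.imread("pics/w4.png");print(im[130:156,240],P[136:152:4,240])
```

```text
lid z 120.46143748375974
156 201 425 [  23.87 -102.2 ] [23.65 97.05] mid y -2.5735805531465914 w 199.2514022551332
175 202 423 [   6.62 -103.03] [ 6.39 96.9 ] mid y -3.0627338165650855 w 199.93437772426307
200 205 420 [ -16.99 -102.62] [-17.24  96.36] mid y -3.126984905202953 w 198.97930890260193
230 208 418 [ -46.79 -102.66] [-47.07  97.2 ] mid y -2.733619851155055 w 199.8585465882691
260 211 415 [ -78.33 -102.71] [-78.63  97.1 ] mid y -2.8051615111939228 w 199.81334292619323
275 213 413 [ -94.79 -102.24] [-95.1   96.56] mid y -2.8429197731581795 w 198.80068374745974
near edge tool x at y=0 28.57581299954836 slope -0.00020530304190461449 std 0.23823580213624027
[[195 224 230]
 [194 223 229]
 [190 222 228]
 [194 223 230]
 [191 222 228]
 [139 162 169]
 [ 55  39  30]
 [ 51  36  15]
 [ 51  32  26]
 [ 53  35  29]
 [ 49  32  14]
 [ 54  38  23]
 [ 50  36  26]
 [ 53  40  26]
 [ 52  37  24]
 [ 53  36  21]
 [ 56  40  30]
 [ 56  34  26]
 [ 51  38  25]
 [ 53  40  28]
 [ 53  40  27]
 [ 44  43  54]
 [ 28  48  71]
 [ 31  53  77]
 [ 25  50  78]
 [ 30  51  78]] [[ 542.61 -135.02   15.38]
 [ 541.3  -128.64   47.72]
 [ 540.15 -123.13   75.66]
 [ 538.89 -118.12  101.22]]
```

View pics/w4c.png

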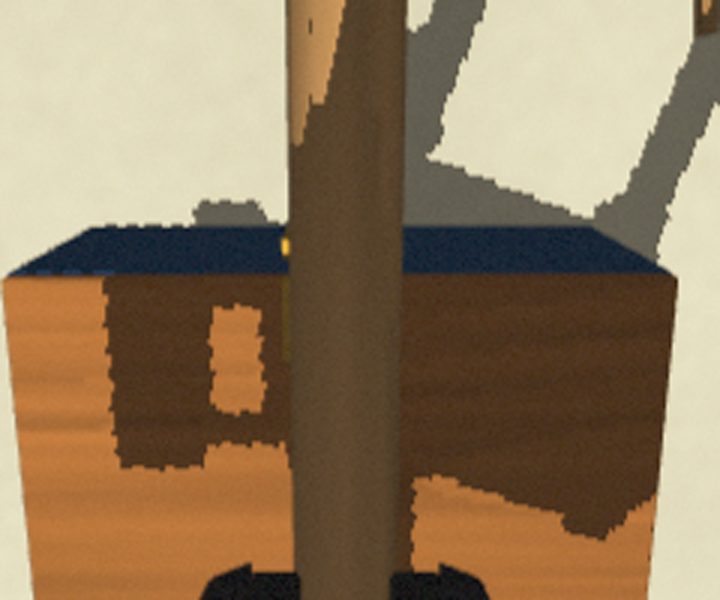

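Request:
arm_command:
  motion: "3.2 -0.22 0 0 0 0 1; 3.25 0 0 0 0 0 1; 3.25 0 0 0 0 0 1; 3.25 0 1 0 0 0 1; 3.25 0 2.43 0 0 0 1"

```text
time: 5.83
eef_pos: [394.6, -81.8, 229.4]
eef_rot: [-3.139, 0.005, -2.912]
contact_force: [0.7, -0.9, 0.2]
finger_gap: 13.6
```

Request:
arm_command:
  motion: "0 0 3.6 0 0 0 1; 0 0 3.6 0 0 0 1; 0 0 3.6 0 0 0 1; 0 0 3.6 0 0 0 1; 0 0 3 0 0 0 1"

```text
time: 6.25
eef_pos: [392.1, -80.7, 50.8]
eef_rot: [3.14, -0.002, -2.913]
contact_force: [-0.0, 0.2, -1.0]
finger_gap: 13.2
```

Request:
arm_command:
  motion: "0 0 0.6 0 0 0 1; 0 0 0 0 0 0 1; 0 0 0 0 0 0 1; 0 0 0 0 0 0 1"

```text
time: 6.58
eef_pos: [396.1, -82.6, 49.6]
eef_rot: [-3.14, 0.003, -2.914]
contact_force: [0.3, 0.2, -0.0]
finger_gap: 13.6
```

Run:
```python
from h import *
o=get_obs();print(o['time'],o['eef_pos'],o['eef_rot'],o['contact_force'],o['joint_pos'].round(2))
for n,b,f in (("scene",(200,140,360,260),5),("side",(255,120,415,265),4)):
    p,d=snapshot(n);cv2.imwrite(f"pics/{n}5.png",p);np.save(f"pics/{n}5.npy",d)
    cv2.imwrite(f"pics/{n}5c.png",cv2.resize(p[b[1]:b[3],b[0]:b[2]],None,fx=f,fy=f,interpolation=cv2.INTER_CUBIC))
```

```text
6.5833 [396.08745099 -82.60167693  49.55611463] [-3.13998104e+00  3.08276839e-03 -2.91353052e+00] [ 0.33341762  0.19533522 -0.00571435] [-0.27 -0.08  2.32  0.    0.9  -2.07]
```

View pics/scene5c.png

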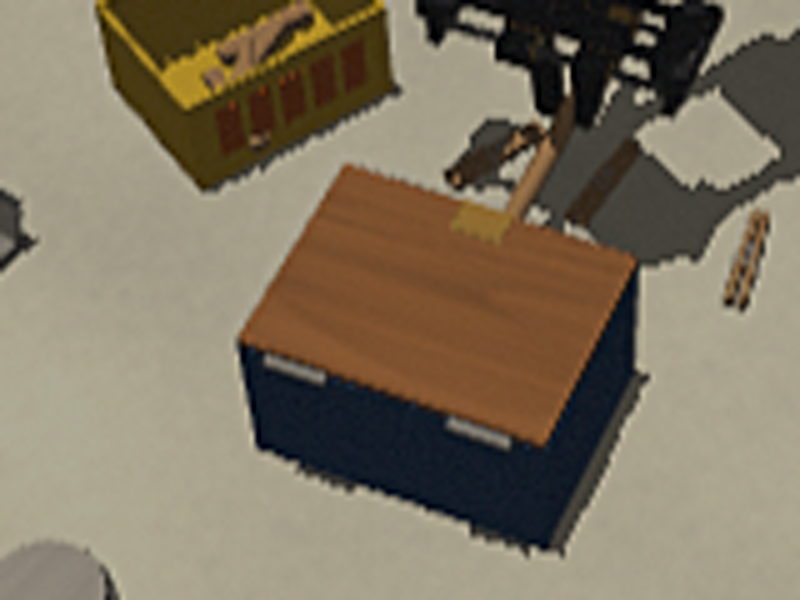

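View pics/side5c.png

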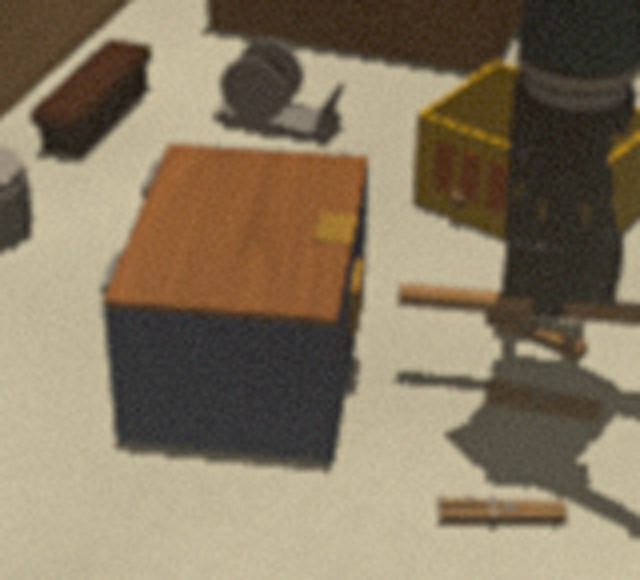

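Request:
arm_command:
  motion: "0 0 0 0 0 0 1; 0 0 0 0 0 0 1; 0 0 0 0 0 0 1; 0 0 0 0 0 0 1"

```text
time: 7.02
eef_pos: [394.5, -82.6, 48.0]
eef_rot: [-3.141, 0.001, -2.915]
contact_force: [0.1, -0.4, -0.9]
finger_gap: 13.3
```

Run:
```python
from h import *
np.set_printoptions(precision=3,suppress=True)
o=get_obs();p=o['eef_pos'];T=Rm(o['eef_rot']);print(o['time'],p,o['eef_rot'],o['contact_force'])
cd=camera_params("side");d=np.load("pics/side5.npy");P=cloud(cd,d)
# axis of locker estimate: from w4: TCP4=(550.7,-43.5), lid mid at tool y -2.8 (dowel -0.6)
ax=np.array([np.cos(.2265),np.sin(.2265)]);n=np.array([-ax[1],ax[0]])
# dowel lateral in world: n component
print("TCP lateral now",n@p[:2],"target",n@np.array([550.7,-43.5])+(-2.2), "tool y dir",T.apply([0,1,0]))
im=cv2.imread("pics/side5.png")[175:215,330:390];cv2.imwrite("pics/s5z.png",cv2.resize(im,None,fx=12,fy=12,interpolation=cv2.INTER_CUBIC))
```

```text
7.0167 [394.455 -82.65   47.999] [-3.141  0.001 -2.915] [ 0.145 -0.384 -0.908]
TCP lateral now -169.12084048232248 target -168.2587020422553 tool y dir [-0.225  0.974 -0.   ]
```

View pics/s5z.png

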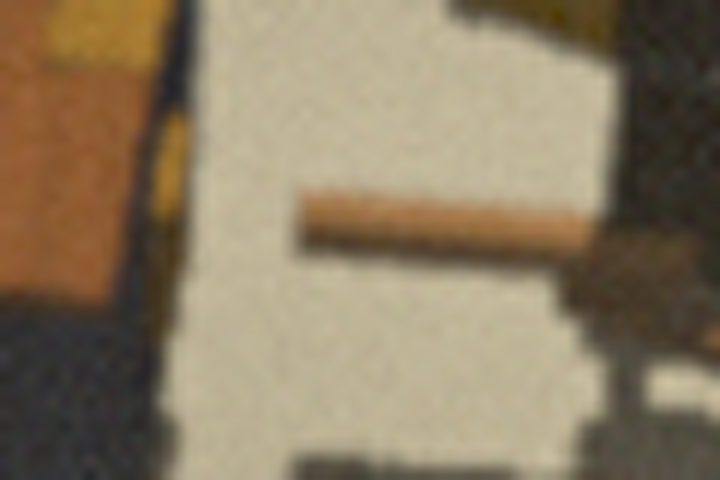

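Run:
```python
from h import *
np.set_printoptions(precision=1,suppress=True)
cd=camera_params("side")
yaw=.2265;ax=np.array([np.cos(yaw),np.sin(yaw)]);n=np.array([-ax[1],ax[0]])
p=np.array([396.09,-82.6]);tip=np.append(p+99.7*ax-.7*n*1,49.56+19.3)
print("tip proj",proj(cd,tip),"seen",(300/12+330-.5,222/12+175-.5))
for ex in (24.6,28.6):
    N=np.array([550.7,-43.5])-ex*ax-2.8*n
    print(N)
    for z in (84,46): print(proj(cd,np.append(N-6*ax+19*n,z)), end=" ")
    print("seen",(345.2,183.8),(344.5,203.2))
    print("gap tip-mouth at pic", ax@(N-6*ax-tip[:2]))
```

```text
tip proj (np.float64(354.83041950759707), np.float64(192.92473752042844)) seen (354.5, 193.0)
[527.4 -51.8]
(np.float64(343.71212347651266), np.float64(191.86249241281834)) (np.float64(343.3882985027692), np.float64(202.9886937448432)) seen (345.2, 183.8) (344.5, 203.2)
gap tip-mouth at pic 29.141626247761224
[523.5 -52.7]
(np.float64(345.18015456158236), np.float64(191.97944596855172)) (np.float64(344.82284449012775), np.float64(203.10913989450555)) seen (345.2, 183.8) (344.5, 203.2)
gap tip-mouth at pic 25.141626247761213
```

Request:
arm_command:
  motion: "-0.5 0.06 0.1 0 0 0 1; -0.5 0 0.05 0 0 0 1; -0.5 0 0 0 0 0 1; -0.3 0 0 0 0 0 1; 0 0 0 0 0 0 1"

```text
time: 7.43
eef_pos: [412.6, -77.8, 46.2]
eef_rot: [-3.141, 0.0, -2.914]
contact_force: [-0.1, -0.5, -0.7]
finger_gap: 13.4
```

Request:
arm_command:
  motion: "0 0 0 0 0 0 1; 0 0 0 0 0 0 1; 0 0 0 0 0 0 1"

```text
time: 7.68
eef_pos: [411.3, -77.8, 46.0]
eef_rot: [3.141, -0.0, -2.914]
contact_force: [0.2, -0.7, -0.6]
finger_gap: 13.4
```

Run:
```python
from h import *
np.set_printoptions(precision=3,suppress=True)
o=get_obs();p=o['eef_pos'];print(o['time'],p,o['eef_rot'],o['contact_force'])
ax=np.array([np.cos(.2265),np.sin(.2265)]);n=np.array([-ax[1],ax[0]])
print("lat",n@p[:2],"ax",ax@p[:2], "tip",ax@p[:2]+99.7)
pp,d=snapshot("side");im=pp[175:215,330:390];cv2.imwrite("pics/s6z.png",cv2.resize(im,None,fx=12,fy=12,interpolation=cv2.INTER_CUBIC))
```

```text
7.6833 [411.344 -77.827  45.979] [ 3.141 -0.    -2.914] [ 0.224 -0.69  -0.595]
lat -168.21353606571344 ax 383.36017099576765 tip 483.06017099576763
```

View pics/s6z.png

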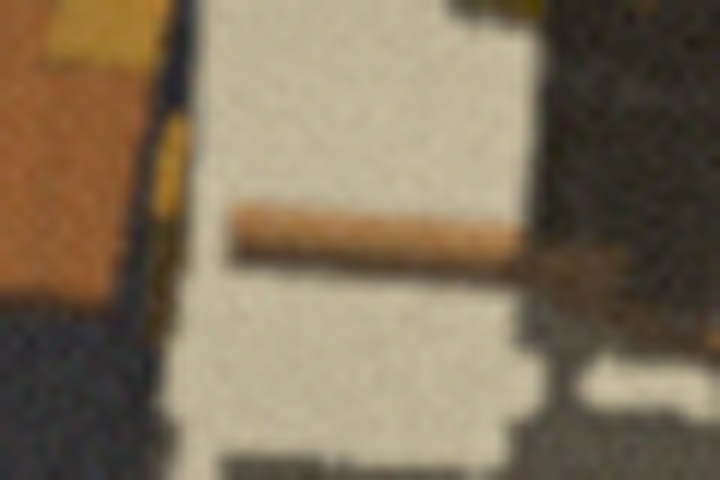

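Request:
arm_command:
  motion: "-0.5 0 0 0 0 0 1; -0.5 0 0 0 0 0 1; -0.5 0 0 0 0 0 1; -0.5 0 0 0 0 0 1; 0 0 0 0 0 0 1"

```text
time: 8.15
eef_pos: [432.6, -73.3, 46.4]
eef_rot: [-3.141, 0.001, -2.914]
contact_force: [-0.1, -0.1, -0.2]
finger_gap: 13.3
```

Request:
arm_command:
  motion: "-0.2 0 0 0 0 0 1; -0.2 0 0 0 0 0 1; -0.2 0 0 0 0 0 1; -0.2 0 0 0 0 0 1; 0 0 0 0 0 0 1"

```text
time: 8.57
eef_pos: [439.3, -71.5, 46.2]
eef_rot: [-3.141, 0.0, -2.914]
contact_force: [0.3, 0.4, -0.3]
finger_gap: 13.3
```

Request:
arm_command:
  motion: "-0.2 0 0 0 0 0 1; -0.2 0 0 0 0 0 1; -0.2 0 0 0 0 0 1; 0 0 0 0 0 0 1"

```text
time: 8.9
eef_pos: [443.2, -70.1, 45.4]
eef_rot: [3.141, -0.003, -2.914]
contact_force: [-5.4, -1.4, -0.3]
finger_gap: 13.5
```

Request:
arm_command:
  motion: "-0.2 0 0 0 0 0 1; -0.2 0 0 0 0 0 1; -0.2 0 0 0 0 0 1; 0 0 0 0 0 0 1"

```text
time: 9.23
eef_pos: [448.8, -68.8, 45.3]
eef_rot: [3.141, -0.004, -2.914]
contact_force: [-5.2, -1.8, 1.4]
finger_gap: 13.2
```

Request:
arm_command:
  motion: "-0.2 0 0 0 0 0 1; -0.2 0 0 0 0 0 1; -0.1 0 0 0 0 0 1; 0 0 0 0 0 0 1; 0 0 0 0 0 0 1"

```text
time: 9.65
eef_pos: [452.6, -67.7, 44.9]
eef_rot: [3.14, -0.006, -2.914]
contact_force: [-6.6, -2.5, -0.0]
finger_gap: 13.7
```

Run:
```python
from h import *
o=get_obs();p=o['eef_pos'];print(o['time'],p,o['contact_force'])
ax=np.array([np.cos(.2265),np.sin(.2265)]);print("ax",ax@p[:2])
pp,d=snapshot("side");im=pp[100:250,260:420];cv2.imwrite("pics/s7z.png",cv2.resize(im,None,fx=4,fy=4,interpolation=cv2.INTER_CUBIC))
```

```text
9.65 [452.56483266 -67.69301522  44.89412136] [-6.63139981 -2.46754333 -0.04864665]
ax 425.803875088652
```

View pics/s7z.png

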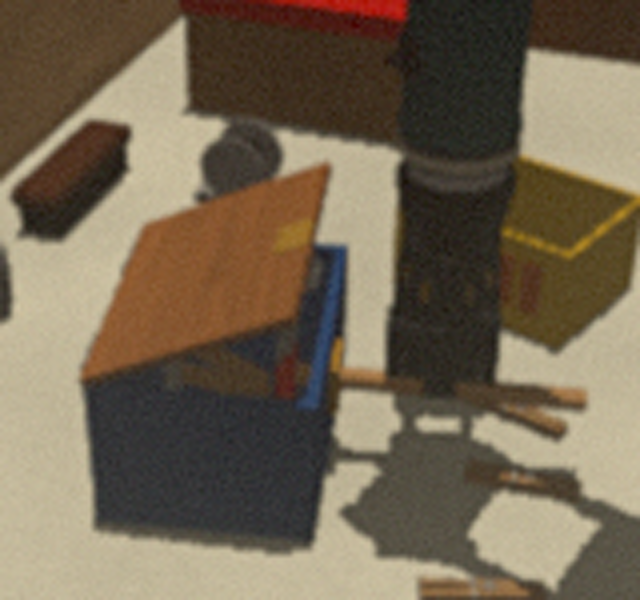

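```bash
cat > wp.py <<'E'
from h import *
yaw=.2265;ax=np.array([np.cos(yaw),np.sin(yaw)]);n=np.array([-ax[1],ax[0]]);lat=-168.2
def W(tipx,zax,l=lat): 
    a=tipx+475.3; q=ax*a+n*l; return np.array([q[0],q[1],zax-19.2])
E
python3 - <<'E'
from wp import *
rpy=(np.pi,0,-2.914)
w=[(W(-110,64),rpy,25),(W(-110,140),rpy,26),(W(-36,142),rpy,25)]
for t in np.arange(.42,1.58,.115): w.append((W(75-115*np.cos(t),104+115*np.sin(t)),rpy,16))
w+= [(W(93,221),rpy,16)]
plan(w,hand=1)
E
```

```text
2.02 -0.02 0.01 0 -0.002 -0 1;
2.01 -0.02 0.02 0.001 -0.002 -0 1;
2.02 -0.02 0 0 -0.002 -0 1;
--
-0 0 -2.53 0 0 -0 1;
-0 0.01 -2.54 0 0 -0 1;
-0.01 -0 -2.53 0 0 -0 1;
--
-2.47 -0 -0.06 0 0 -0 1;
-2.46 -0.01 -0.07 0 0 -0 1;
-2.47 0 -0.06 0 0 -0 1;
--
-0.6 0 -0.89 0 0 -0 1;
--
-0.6 0 -1.18 0 0 -0 1;
--
-0.74 0 -1.09 0 0 -0 1;
--
-0.86 0 -1.01 0 0 -0 1;
--
-0.97 0 -0.9 0 0 -0 1;
--
-1.07 -0 -0.78 0 0 -0 1;
--
-1.14 -0 -0.65 0 0 -0 1;
--
-1.22 -0 -0.52 0 0 -0 1;
--
-1.27 -0 -0.38 0 0 -0 1;
--
-1.3 -0 -0.22 0 0 -0 1;
--
-1.32 -0.01 -0.08 0 0 -0 1;
--
-0.9 0 -0.1 0 0 -0 1;
-0.91 0 -0.1 0 0 -0 1;
--
end [591.6 -36.3 201.8] [ 3.141  0.    -2.914]
```

Request:
arm_command:
  motion: "1 0 0 0 0 0 1; 2 0 0 0 0 0 1; 2 0 0 0 0 0 1; 1 0 0 0 0 0 1; 0 0 0 0 0 0 1"

```text
time: 10.12
eef_pos: [395.5, -81.3, 46.0]
eef_rot: [3.142, 0.0, -2.916]
contact_force: [0.9, 0.9, -0.1]
finger_gap: 13.5
```

Request:
arm_command:
  motion: "0 0 -1.5 0 0 0 1; 0 0 -2.5 0 0 0 1; 0 0 -2.5 0 0 0 1; 0 0 -1.2 0 0 0 1; 0 0 0 0 0 0 1"

```text
time: 10.53
eef_pos: [401.4, -82.1, 127.3]
eef_rot: [-3.137, 0.009, -2.914]
contact_force: [-0.1, -0.5, -0.3]
finger_gap: 13.6
```

Request:
arm_command:
  motion: "0 0 0 0 0 0 1; 0 0 0 0 0 0 1"

```text
time: 10.7
eef_pos: [397.0, -81.1, 122.4]
eef_rot: [3.141, -0.0, -2.914]
contact_force: [0.8, 0.6, -1.1]
finger_gap: 13.3
```

```bash
cat > st.py <<'E'
from wp import *
import sys
o=get_obs();p=o['eef_pos'];print(o['time'],p.round(1),o['eef_rot'].round(3),o['contact_force'].round(1),"tipx",(ax@p[:2]-475.3).round(1),"lat",(n@p[:2]).round(1),"zax",(p[2]+19.2).round(1))
if len(sys.argv)>1:
    pp,d=snapshot("side");im=pp[70:250,250:430];cv2.imwrite(f"pics/{sys.argv[1]}.png",cv2.resize(im,None,fx=3.3,fy=3.3,interpolation=cv2.INTER_CUBIC))
E
python3 st.py s8
```

```text
10.7 [397.  -81.1 122.4] [ 3.141 -0.    -2.914] [ 0.8  0.6 -1.1] tipx -106.6 lat -168.1 zax 141.6
```

View pics/s8.png

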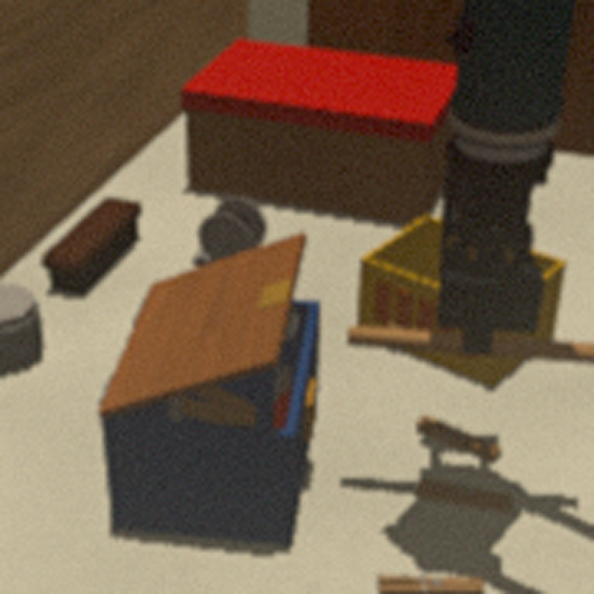

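Request:
arm_command:
  motion: "-1.5 0 0 0 0 0 1; -2 0 0 0 0 0 1; -2 0 0 0 0 0 1; -1.5 0 0 0 0 0 1; 0 0 0 0 0 0 1"

```text
time: 11.17
eef_pos: [466.9, -64.9, 121.9]
eef_rot: [3.141, -0.0, -2.914]
contact_force: [1.2, -0.2, -0.1]
finger_gap: 13.4
```

Request:
arm_command:
  motion: "-0.6 0 -0.9 0 0 0 1; -0.6 0 -1.18 0 0 0 1; -0.74 0 -1.09 0 0 0 1; -0.86 0 -1 0 0 0 1; -0.97 0 -0.9 0 0 0 1"

```text
time: 11.58
eef_pos: [502.0, -57.0, 175.5]
eef_rot: [-3.141, 0.0, -2.915]
contact_force: [-1.2, 0.1, -1.6]
finger_gap: 13.6
```

```bash
python3 st.py s9
```

```text
11.5833 [502.  -57.  175.5] [-3.141  0.    -2.915] [-1.2  0.1 -1.6] tipx 1.0 lat -168.3 zax 194.7
```

View pics/s9.png

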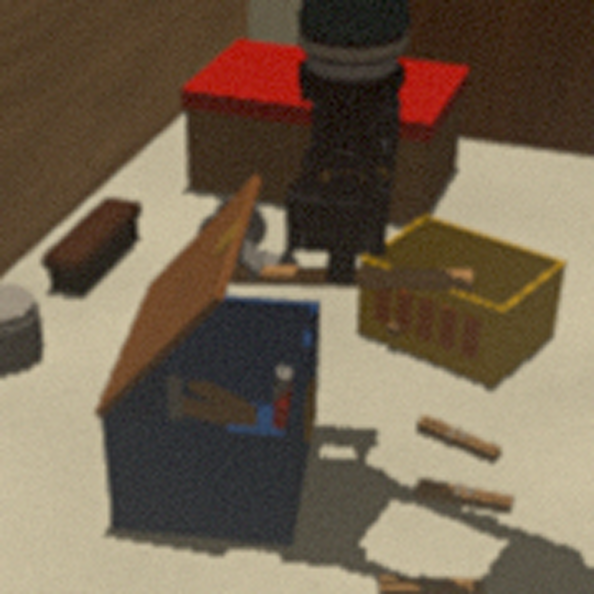

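Works: the dowel tip is lifting the lid (~0.9 rad). Continue the arc.

Request:
arm_command:
  motion: "-1.07 0 -0.78 0 0 0 1; -1.14 0 -0.65 0 0 0 1; -1.22 0 -0.52 0 0 0 1; -1.27 0 -0.38 0 0 0 1; -1.3 0 -0.22 0 0 0 1"

```text
time: 12.05
eef_pos: [561.2, -43.6, 201.0]
eef_rot: [-3.141, 0.002, -2.915]
contact_force: [-0.0, -0.5, -1.5]
finger_gap: 13.6
```

Request:
arm_command:
  motion: "-1.32 0 -0.08 0 0 0 1; -0.9 0 -0.1 0 0 0 1; -0.9 0 -0.1 0 0 0 1; 0 0 0 0 0 0 1; 0 0 0 0 0 0 1"

```text
time: 12.47
eef_pos: [591.0, -36.5, 202.4]
eef_rot: [-3.141, 0.0, -2.914]
contact_force: [-1.0, -0.1, -1.0]
finger_gap: 13.1
```

```bash
python3 st.py s10
```

```text
12.4667 [591.  -36.5 202.4] [-3.141  0.    -2.914] [-1.  -0.1 -1. ] tipx 92.4 lat -168.2 zax 221.6
```

View pics/s10.png

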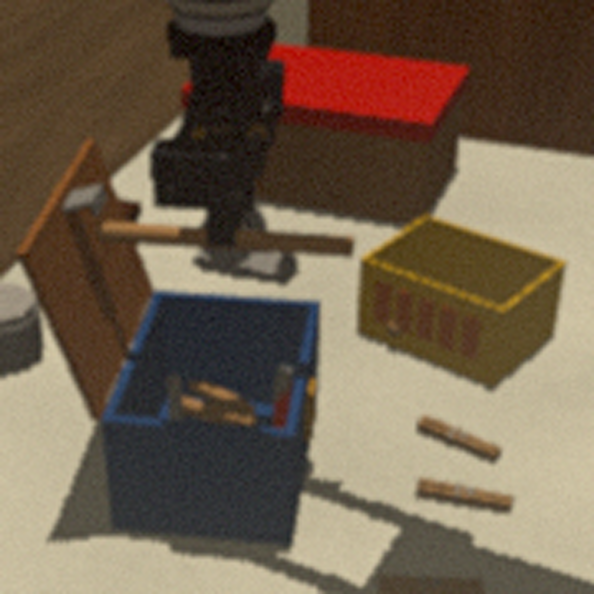

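```bash
python3 dow.py w10
python3 - <<'E'
from wp import *
plan([(W(40,221),(np.pi,0,-2.914),27),((440.4,318.4,120),(np.pi,0,-3.072),34)],hand=1)
E
```

```text
25 1585 y -8.62136742624298 7.4116404375820455 top z -27.354315690973717
45 1821 y -8.615410910664465 7.375825767216309 top z -27.444057334999528
65 2063 y -8.577640982737119 7.446123044170203 top z -27.536441960300664
85 1800 y -8.458728829305787 7.449537130334308 top z -27.636794276053646
tip x 100.71495604836167 100.10736988996584 gap 13.268934798810713 t 12.5167 [590.5 -36.5 202.2] [ 3.1 -0.  -2.9] [ 0.3 -0.6 -0.4]
2.59 -0 0.02 0 -0 -0 1;
2.58 -0 0.01 0 -0 -0 1;
--
0.12 3.16 0.68 0 -0 0.013 1;
0.16 3.16 0.68 0 -0 0.013 1;
0.2 3.16 0.69 0 -0 0.013 1;
0.25 3.16 0.68 0 -0 0.014 1;
0.28 3.15 0.68 0 -0 0.013 1;

0.33 3.15 0.68 0 -0 0.013 1;
0.37 3.14 0.68 0 -0 0.013 1;
0.41 3.14 0.69 0 -0 0.013 1;
0.45 3.13 0.68 0 -0 0.013 1;
0.49 3.13 0.68 0 -0 0.013 1;

0.53 3.12 0.68 0 -0 0.013 1;
0.58 3.11 0.68 0 -0 0.014 1;
--
end [440.4 318.4 120. ] [-3.142 -0.    -3.072]
```

Dowel unmoved in the hand. Back to the rest.

Request:
arm_command:
  motion: "2.59 0 0 0 0 0 1; 2.58 0 0 0 0 0 1; 0.12 3.16 0.68 0 0 0.013 1; 0.16 3.16 0.68 0 0 0.013 1; 0.2 3.16 0.69 0 0 0.013 1"

```text
time: 12.98
eef_pos: [514.5, 43.6, 181.7]
eef_rot: [-3.142, 0.001, -2.957]
contact_force: [-0.2, 1.3, -1.7]
finger_gap: 13.5
```

Request:
arm_command:
  motion: "0.25 3.16 0.68 0 0 0.014 1; 0.28 3.15 0.68 0 0 0.013 1; 0.33 3.15 0.68 0 0 0.013 1; 0.37 3.14 0.68 0 0 0.013 1; 0.41 3.14 0.69 0 0 0.013 1"

```text
time: 13.4
eef_pos: [473.0, 197.3, 147.4]
eef_rot: [3.142, 0.0, -3.02]
contact_force: [0.9, -0.2, -0.3]
finger_gap: 13.4
```

Request:
arm_command:
  motion: "0.45 3.13 0.68 0 0 0.013 1; 0.49 3.13 0.68 0 0 0.013 1; 0.53 3.12 0.68 0 0 0.013 1; 0.58 3.11 0.68 0 0 0.014 1; 0 0 0 0 0 0 1"

```text
time: 13.82
eef_pos: [438.4, 321.9, 119.2]
eef_rot: [3.14, -0.002, -3.07]
contact_force: [0.0, 0.4, 0.8]
finger_gap: 13.6
```

Request:
arm_command:
  motion: "0 0 0 0 0 0 1; 0 0 0 0 0 0 1; 0 0 0 0 0 0 1; 0 0 0 0 0 0 1"

```text
time: 14.15
eef_pos: [441.4, 317.3, 120.7]
eef_rot: [3.142, 0.001, -3.074]
contact_force: [0.1, -0.2, 0.2]
finger_gap: 13.5
```

```bash
python3 st.py
python3 - <<'E'
from wp import *
plan([((440.4,318.2,60),(np.pi,0,-3.072),20),((440.4,318.2,28.5),(np.pi,0,-3.072),10)],hand=1)
E
```

```text
14.15 [441.4 317.3 120.7] [ 3.142e+00  1.000e-03 -3.074e+00] [ 0.1 -0.2  0.2] tipx 26.1 lat 210.1 zax 139.9
0.02 0.02 1.52 0 0 -0 1;
0.03 0.03 1.52 0 0 -0.001 1;
0.02 0.02 1.51 0 0 -0 1;
0.03 0.03 1.52 0 0.001 -0.001 1;
--
-0 -0 0.79 0 -0 0 1;
-0 -0 0.79 0 -0 0 1;
-0 -0 0.78 0 -0 0 1;
-0 -0 0.79 0 -0 0 1;
--
end [440.4 318.2  28.5] [ 3.142 -0.    -3.072]
```

Request:
arm_command:
  motion: "0 0 1.5 0 0 0 1; 0 0 1.5 0 0 0 1; 0 0 1.5 0 0 0 1; 0 0 1.5 0 0 0 1; 0 0 0.8 0 0 0 1"

```text
time: 14.57
eef_pos: [440.5, 316.8, 50.9]
eef_rot: [-3.141, -0.002, -3.074]
contact_force: [-0.4, -0.5, -0.3]
finger_gap: 13.3
```

Request:
arm_command:
  motion: "0 0 0.8 0 0 0 1; 0 0 0.8 0 0 0 1; 0 0 0.5 0 0 0 1; 0 0 0 0 0 0 1; 0 0 0 0 0 0 1"

```text
time: 14.98
eef_pos: [441.0, 318.4, 31.3]
eef_rot: [-3.142, -0.0, -3.072]
contact_force: [0.3, 0.2, -0.6]
finger_gap: 13.5
```

Request:
arm_command:
  motion: "0 0 0 0 0 0 1; 0 0 0 0 0 0 1"

```text
time: 15.15
eef_pos: [441.4, 318.9, 32.0]
eef_rot: [3.141, 0.001, -3.072]
contact_force: [0.0, -0.3, -0.3]
finger_gap: 13.6
```

```bash
python3 dow.py w11;python3 st.py
```

```text
25 1594 y -8.749361145429281 7.221194111053127 top z -27.248069987959756
45 2589 y -13.99477289409683 13.966036980817902 top z -27.285438912983658
65 2122 y -13.986300461651675 13.974478370190754 top z -27.434357389354794
85 1797 y -8.639510499491735 7.235005256698418 top z -27.43273631766989
tip x 100.58695726507702 100.00331629803183 gap 13.614939497393985 t 15.15 [441.4 318.9  32. ] [ 3.1  0.  -3.1] [ 0.  -0.3 -0.3]
15.2 [441.3 318.8  32. ] [ 3.141e+00  1.000e-03 -3.072e+00] [0.3 0.1 0.6] tipx 26.3 lat 211.6 zax 51.2
```

View pics/w11.png

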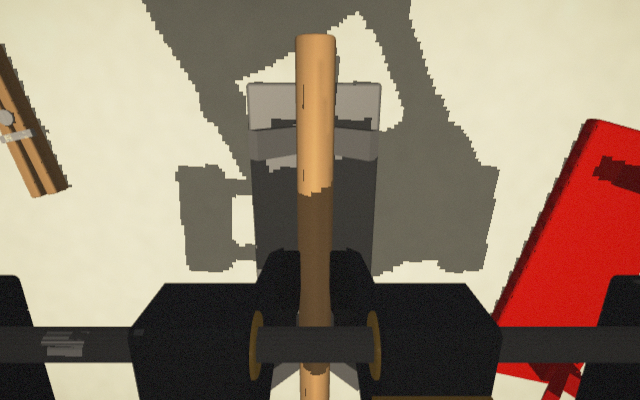

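Dowel sits centred above the V notches, about 4.5 mm high. Lower the rest, small −y trim.

Request:
arm_command:
  motion: "0 -0.05 0.2 0 0 0 1; 0 0 0.15 0 0 0 1; 0 0 0.05 0 0 0 1; 0 0 0 0 0 0 1; 0 0 0 0 0 0 1"

```text
time: 15.62
eef_pos: [441.1, 318.2, 27.7]
eef_rot: [3.141, 0.0, -3.072]
contact_force: [-1.3, 0.4, 3.9]
finger_gap: 13.5
```

Request:
arm_command:
  motion: "0 0 0 0 0 0 1; 0 0 0 0 0 0 1; 0 0 0 0 0 0 1"

```text
time: 15.87
eef_pos: [441.1, 318.2, 27.6]
eef_rot: [3.141, 0.0, -3.072]
contact_force: [-1.4, 0.8, 5.2]
finger_gap: 13.4
```

Request:
arm_command:
  motion: "0 0 0 0 0 0 0.5; 0 0 0 0 0 0 0.4; 0 0 0 0 0 0 0.2; 0 0 0 0 0 0 0; 0 0 0 0 0 0 -0.3"
  grip_force: 10

```text
time: 16.28
eef_pos: [440.6, 317.7, 26.9]
eef_rot: [-3.141, -0.001, -3.072]
contact_force: [-0.2, 1.2, 0.2]
finger_gap: 44.2
```

Request:
arm_command:
  motion: "0 0 0 0 0 0 -0.6; 0 0 0 0 0 0 -1; 0 0 0 0 0 0 -1; 0 0 0 0 0 0 -1; 0 0 0 0 0 0 -1"

```text
time: 16.7
eef_pos: [440.9, 318.0, 27.3]
eef_rot: [3.142, 0.0, -3.072]
contact_force: [-0.5, -0.6, 0.2]
finger_gap: 77.8
```

Request:
arm_command:
  motion: "0 0 -0.5 0 0 0 -1; 0 0 -1.5 0 0 0 -1; 0 0 -2.5 0 0 0 -1; 0 0 -3 0 0 0 -1; 0 0 -3 0 0 0 -1"

```text
time: 17.12
eef_pos: [440.3, 317.5, 133.1]
eef_rot: [-3.141, -0.001, -3.072]
contact_force: [0.6, 0.6, 0.3]
finger_gap: 88.3
```

Request:
arm_command:
  motion: "0 0 -3 0 0 0 -1; 0 0 -1.5 0 0 0 -1; 0 0 0 0 0 0 -1; 0 0 0 0 0 0 -1; 0 0 0 0 0 0 -1"

```text
time: 17.53
eef_pos: [440.1, 317.4, 176.0]
eef_rot: [-3.141, -0.002, -3.072]
contact_force: [1.3, -1.1, 0.2]
finger_gap: 88.1
```

```bash
python3 st.py
python3 - <<'E'
from h import *
for n in ("scene","side","wrist"):
    p,d=snapshot(n);cv2.imwrite(f"pics/{n}9.png",p);np.save(f"pics/{n}9.npy",d)
c=camera_params("wrist");P=cloud(c,np.load("pics/wrist9.npy"))
m=(P[...,2]>40)&(P[...,2]<60);m[:,:285]=0;m[:,340:]=0;m[310:]=0
vs=np.where(m[:,312])[0];print(vs.min(),vs.max(),ray(c,312,vs.min(),46.3),ray(c,312,vs.max(),46.3))
for v in (75,150,200,230,290):
    us=np.where(m[v])[0];print(v,us.min(),us.max(),P[v,us].max(0).round(1))
E
```

```text
17.5333 [440.1 317.4 176. ] [-3.141e+00 -2.000e-03 -3.072e+00] [ 1.3 -1.1  0.2] tipx 24.8 lat 210.4 zax 195.2
64 290 [340.72247932 307.03482282  46.3       ] [544.11183232 320.71136275  46.3       ]
75 307 326 [349.3 318.7  55.2]
150 307 325 [408.7 322.5  54.8]
200 307 324 [453.3 325.1  54.6]
230 307 324 [481.8 327.3  55.4]
290 312 319 [539.7 327.   54.6]
```

View pics/wrist9.png

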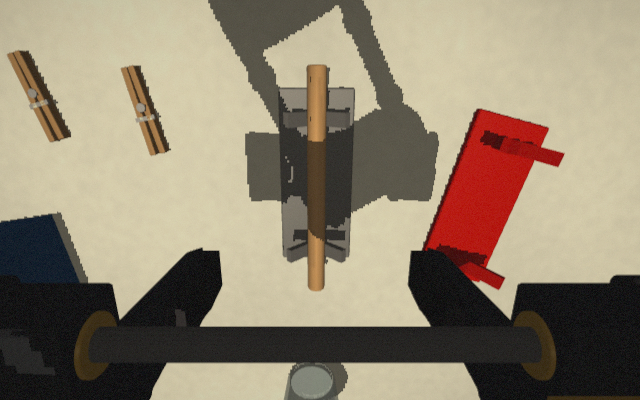

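View pics/scene9.png

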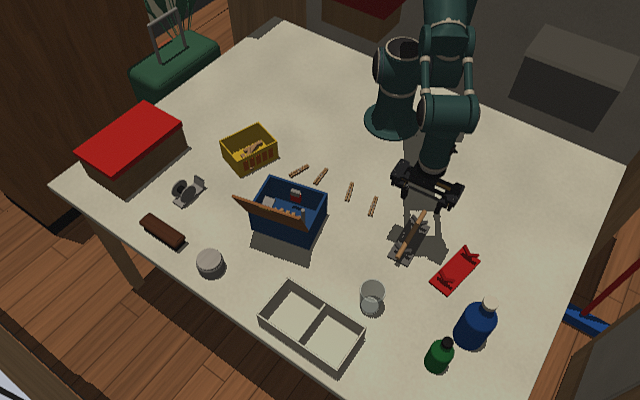

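View pics/side9.png

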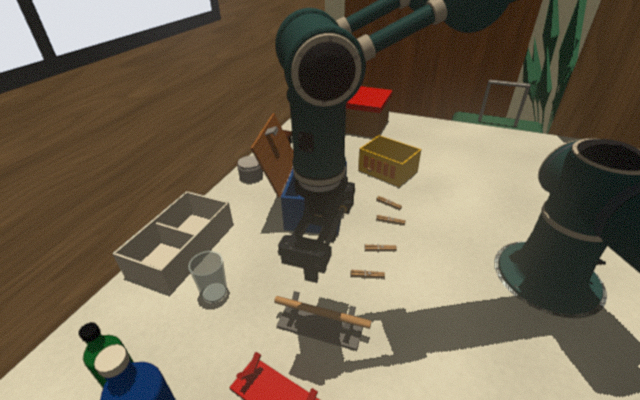

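Run:
```python
from h import *
c=camera_params("scene");P=cloud(c,np.load("pics/scene9.npy"))
S=P[185:235,225:320].reshape(-1,3);S=S[S[:,2]>150];ax=np.array([np.cos(.2265),np.sin(.2265)])
x=S[:,:2]@ax-575;print(len(S),x.min(),x.max(),S[:,2].max());A=np.polyfit(x,S[:,2]-112,1);i=S[:,2].argmax();print("angle from top edge",np.pi/2+np.arctan2(x[i]-75,S[i,2]-112))
print(get_obs()['dq'].round(3)); print(sign_off())
```

```text
791 93.72286568779577 141.11443539995787 255.1361611930481
angle from top edge 1.967617350554847
[-0.     0.    -0.007  0.    -0.001 -0.001]
the job is handed in; nothing more can be done
None
```

The job is done and handed in after about 17.7 s of the 61 s allowed. The lid is fully open and the dowel is back in its rest.

**What I did:** I gripped the dowel at its middle and pushed the catch back through the hole, about 10 to 11 mm judging by the force (about 7 N). The lid popped up, and I swung it past the tipping point with the dowel's tip. I then laid the dowel back in the rest, released it and raised the gripper clear.

**Last checks:**
- **Lid:** it stands at about 1.97 rad by the depth camera, against a stop at 1.95.
- **Dowel:** it lies in both V notches with its top at about 55 mm, where 54.3 mm is expected, and within about 1 mm of where it started.
- **Other objects:** the pins, basket, tumbler and the rest look unmoved by eye in the before and after pictures. I did not measure them.
- **Forces:** the highest contact force I read was about 7 N.

**What disagreed:**
- **Camera positions:** the cameras differed by 2 to 4 mm on where the locker and rest were. I settled this with contact forces and by comparing the dowel and the locker in the same picture.
- **Finger gap:** it read about 13.5 mm on the 16 mm dowel. The dowel did not slip in the grip.

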